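Cedar balls from the rocker dispenser

TASK

Without grasping or lifting anything, push the white square dish along the tray until one of its sides is up against the dispenser's foot, centred under the chute's mouth; then press the lever's paddle all the way down with the fingertips and keep it down until all three cedar balls have rolled into the dish. Let the lever come back up so the gate shuts, leaving the balls in the dish under the chute and the other things where they are.

Things in the scene. Friction and masses are not known exactly. Their poses are not given: they have to be found in the camera images.
- dispenser: fixed walnut dispenser for cedar balls on the red tray (tray floor 6 mm above the table, rim 16 mm). Origin: centre of its underside, on the tray floor; heights are given above that. +x points roughly away from the robot, +y to the robot's left (yaw -0.2 to 0.3). Its foot is a block 90 mm wide in x, from y = -60 to +65 mm, 47 mm tall.
- foot_face (a point): lower middle of the foot's flat upright face at dispenser y = -60 mm, which looks to -y; the dish goes against it, below the chute's overhang
- pivot (a point): pivot of the rocking lever, between two brass cheeks up to 110 mm high: dispenser x = -31, y = +10, height 100 mm. The lever is a wooden bar along y beside the chute; its +y end is the paddle, from its -y end hangs the brass gate that shuts the chute.
- paddle (a point): centre of the top face of the lever's paddle, a wooden pad 44 mm (x) by 50 mm (y), 8 mm thick, at the +y end of the lever, 105 mm from the pivot; at rest at dispenser x = 0, y = +115 mm, 105 mm high, overhanging the foot. Pressed fully it sinks 37 mm.
- lever (a joint): angle of the rocking lever, rad: 0 at rest (gate shut), 0.36 at the stop (paddle fully down, gate lifted 34 mm). The balls pass from about 0.22. A spring returns it: about 2 N at the paddle to start, 4 N at the stop.
- spout (a point): middle of the floor of the chute's mouth, the lip the balls drop from: dispenser x = 0, y = -105 mm, 45 mm high. The chute is 35 mm wide, slopes down towards -y and overhangs the foot by 45 mm; underside 40 mm high, side walls up to 60 mm at the mouth.
- dish: loose white ceramic dish, a square open box 120 x 120 mm outside, 30 mm tall, walls and floor 5 mm thick, 0.18 to 0.35 kg, standing on the tray. Origin: centre of its underside; axes along its sides. It fits below the chute's overhang; with a side against the dispenser's foot its centre lies at dispenser y = -120 mm.
- ball0_center (a point): centre of a cedar ball, 24 mm across, 12 g, one of three in a row in the chute behind the gate (the lowest)
- ball1_center (a point): centre of a cedar ball, 24 mm across, 12 g, one of three in a row in the chute behind the gate
- ball2_center (a point): centre of a cedar ball, 24 mm across, 12 g, one of three in a row in the chute behind the gate
- comb: wooden comb, 150 mm long, 6 mm thick, lying flat beside the dispenser on the robot's side; a bystander. Origin: centre of its underside
- bangle: pearl-white ring of beads, 76 mm across, 10 mm high, lying flat; a bystander. Origin: centre of its underside
- jug: small turquoise ceramic jug, 72 mm wide, 80 mm tall, handle on its +y side; stands beyond the paddle; a bystander. Origin: centre of its underside
- doorstop: steel door stopper, a squat dome 48 mm across, 36 mm tall, near the paddle on the robot's side; a bystander. Origin: centre of its underside
- candle: lidded candle jar, 72 mm across, 75 mm tall, off the tray; a bystander. Origin: centre of its underside
- spray: slim amber bottle, 36 mm across, 110 mm tall, off the tray; a bystander. Origin: centre of its underside

How it is judged:
By the outcome, as a careful person would: the job done as asked, in the order asked, and still so for the second after the job is handed in, with the robot touching nothing.
It also fails if it takes over 64 s, if anything falls off the work surface, if the arm or the gripper's body presses on something with over 40 N, if the wrist force passes 120 N, or if a joint passes its speed limit or range.

ROBOT

A 6-joint arm with a two-finger parallel gripper is mounted at the origin on the work surface. World frame = base frame: x ahead of the robot, y to its left, z up, the work surface at z = 0. Lengths are in m, angles in rad, forces in N, time in s.
With the tool pointing down it reaches from about 0.4 to 0.825 m from the base axis. Payload 7 kg.
Tool frame: the origin (TCP) lies between the finger pads; the fingertips stand 8 mm ahead of it and the grasp point (between the pads) lies 11 mm behind it (arm.finger_overhang is the distance from the TCP to the fingertips, in m); z points along the fingers, y is the line along which they close (so a half turn about z gives the same grasp; the last joint's range is limited). The gripper opens to 88 mm and grips with 3 to 60 N. Pads are 19 mm wide; open, the fingers measure 130 mm over their backs; the gripper's body (78 mm by 193 mm) begins 47 mm behind the grasp point.
Start: joints at [-0.872, 0.359, 0.012, 0, -1.224, -0.288], TCP at [0.27, -0.619, 0.235] pointing down, gripper open.
Joint ranges: [-3.07, 3.07], [-1.43, 2.12], [-1.02, 1.25], [-3.03, 1.67], [-3.05, -0], [-3.03, 3.03]. Speed limits (rad/s): [2.39, 2.39, 3.01, 3.14, 3.14, 3.14].

INTERFACE

Orientations are given as [roll, pitch, yaw] about the fixed x, y, z axes, in that order (R = Rz(yaw) Ry(pitch) Rx(roll)).
In Python, from station import arm gives the robot as it stands.
- The arm moves only by the tool move_arm, never from a script. Its argument "rows" is text: rows parted by semicolons, each of 7 numbers parted by spaces: the turn, a rotation vector about the tool's x, y, z in degrees, then the shift along the tool's x, y, z in m, then the finger opening in m, from 0 to 0.0876. A call has 1 to 8 rows; each row shifts and turns the commanded pose from where the row before left it, along the tool's axes as they then stand; what a row does not reach is not made up. A row lasts 1/8 s, in which the tool goes at most 62.5 mm and 10.7 degrees, less where a joint would pass 70% of its speed; a pose out of reach is approached as far as the arm can. A call is refused whole if a number of a shift passes 0.0625 or a number of a turn 10.7, either way. A call with a gripper value outside its range is refused whole. The fingers move at their own pace and stop on an object; "squeeze" is the grip in N (left out, the last holds). Time passes only in rows, so rows that do not move let the fingers close. It gives the time, the measured TCP pose, the force, the opening and the grip force at its end, in the units of the state.
- arm.get_state(): the state, without advancing time (a new reading comes with each control period).
- arm.grab_frame(name): name is "scene" or "top" or "wrist"; returns (picture, depth): 420x560x3 uint8, blue, green, red; 420x560 float32, m along the optical axis (not along the pixel's ray), 0 where there is no reading.
- arm.camera_model(name): a dict with "mtx" (3x3 intrinsics, pixels), "camera_from_world" (4x4, takes a point from world to camera coordinates); the wrist camera has in their place "mount" (4x4, takes a point from camera to tool coordinates, whose origin is the TCP and whose axes are the flange's). Camera axes: x right, y down, z forward; pixel columns grow to the right and rows downward; lengths in m; the calibration is good to about 2 mm. A picture is of the moment at which its call begins: read the wrist's pose just before it. camera_model takes no time and is no camera call.
- arm.job_done(): hands the job in; it is judged then, once.
The state is a dict: "t": time; "q": joint angles; "qd": joint speeds; "joint_efforts": joint torques, N m; "eef_pos": TCP position; "ee_rot": TCP orientation; "force": force on the tool from outside, world axes, zero at the start; "moment": the same for the moment, N m; "width": finger opening in m; "gripper_force": force on a finger pad.
Only numpy, scipy, OpenCV 4.12 (cv2) and the standard library are available. Lean on these libraries where they do the work, as an engineer would, in place of code of your own. Each camera call takes 0.05 s, during which the arm holds its last target. There are 200 camera calls.

## Working session

There is one attempt and no reset: what is moved stays moved. The work goes in short steps, Python scripts to look and compute and a tool call to move; the robot and the scene stay as the last step left them, time stands still between calls to the robot, and variables do not carry over. Pictures are saved under pics/ and viewed, at most 10 in all, crops included, and the job is handed in when it is done.

Besides the shell and the picture viewer there is one more tool, called after "Request:" by a JSON object that holds its "op" and its "data", one argument or row to a line. move_arm: Moves the arm, as the interface text tells. Its arguments: {"type":"object","properties":{"rows":{"type":"string"},"squeeze":{"type":"number"}},"required":["rows"]}

```bash
mkdir -p pics; python3 - <<'E'
from station import arm
import cv2,numpy as np
s=arm.get_state();print({k:np.round(v,3).tolist() for k,v in s.items()})
for n in("top","scene"):
    p,d=arm.grab_frame(n);cv2.imwrite(f"pics/{n}0.png",cv2.resize(p,(784,588)));np.savez(f"{n}0.npz",p=p,d=d)
    m=arm.camera_model(n);print(n,np.round(m["mtx"],1).tolist(),np.round(m["camera_from_world"],3).tolist())
E
```

```text
{'t': 0.0, 'q': [-0.872, 0.359, 0.011, -0.0, -1.224, -0.288], 'qd': [0.0, -0.001, 0.001, 0.001, -0.001, -0.001], 'joint_efforts': [-0.0, -58.272, 29.305, 6.997, 0.007, -0.0], 'eef_pos': [0.269, -0.618, 0.234], 'ee_rot': [3.14, -0.0, -2.731], 'force': [0.71, 1.1, 0.508], 'moment': [-0.056, -0.006, 0.023], 'gripper_force': 0.0, 'width': 0.088}
top [[480.5, 0.0, 279.3], [0.0, 480.5, 215.2], [0.0, 0.0, 1.0]] [[0.005, -1.0, 0.017, -0.092], [-0.997, -0.007, -0.08, 0.535], [0.08, -0.017, -0.997, 1.039], [0.0, 0.0, 0.0, 1.0]]
scene [[472.5, 0.0, 269.3], [0.0, 472.5, 203.1], [0.0, 0.0, 1.0]] [[0.535, 0.845, -0.015, -0.207], [0.56, -0.367, -0.743, -0.246], [-0.633, 0.389, -0.669, 1.369], [0.0, 0.0, 0.0, 1.0]]
```

View pics/top0.png

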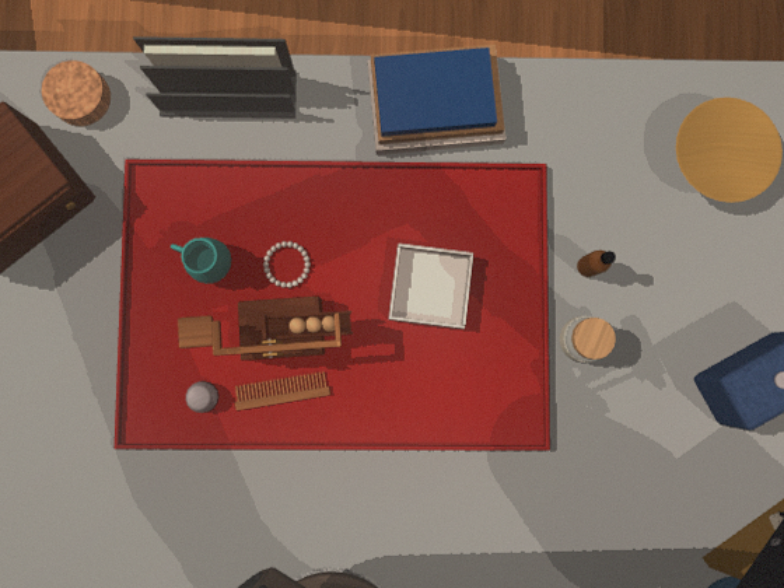

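View pics/scene0.png

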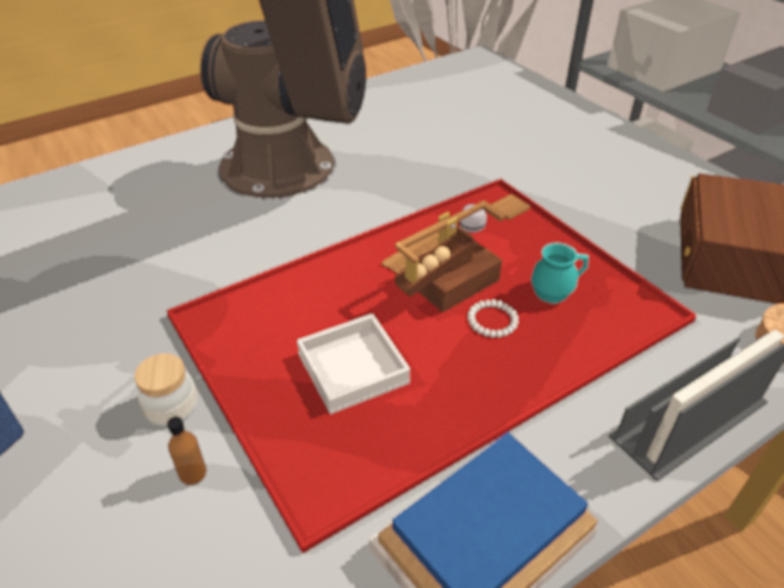

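The top view shows the dish around (432,286), the dispenser foot around (280,328), the paddle around (197,331) and the balls around (297–330,324). I'll take an enlarged crop for accurate corners.

```bash
python3 - <<'E'
import cv2,numpy as np
p=np.load("top0.npz")["p"]
c=p[165:300,115:345]  # 230x135
cv2.imwrite("pics/crop1.png",cv2.resize(c,None,fx=3.4,fy=3.4,interpolation=cv2.INTER_CUBIC))
E
```

```text
(no output)
```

View pics/crop1.png

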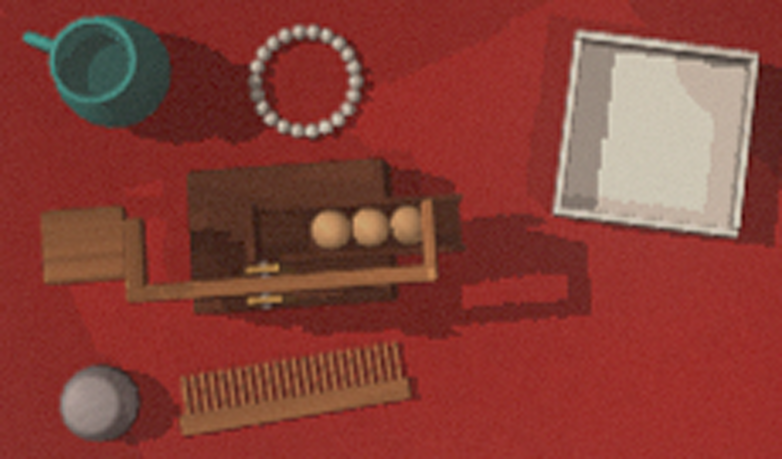

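```bash
cat >h.py <<'E'
from station import arm
import cv2,numpy as np
def w(n,uv,z):
    m=arm.camera_model(n);T=np.linalg.inv(m["camera_from_world"]);K=np.linalg.inv(m["mtx"])
    uv=np.atleast_2d(uv).astype(float);r=np.c_[uv,np.ones(len(uv))]@K.T@T[:3,:3].T;o=T[:3,3]
    return o+r*((z-o[2])/r[:,2:])
def fit(P,M):  # world = R(yaw) M + t
    P=np.asarray(P)[:,:2];M=np.asarray(M,float);a=P-P.mean(0);b=M-M.mean(0)
    y=np.arctan2((b[:,0]*a[:,1]-b[:,1]*a[:,0]).sum(),(a*b).sum())
    R=np.array([[np.cos(y),-np.sin(y)],[np.sin(y),np.cos(y)]]);t=P.mean(0)-R@M.mean(0)
    return y,t,np.abs(M@R.T+t-P).max(),R
E
python3 - <<'E'
from h import *
c=lambda q:(np.array(q)+.5)/3.4-.5+[115,165]
pad=w("top",c([(41,211),(123,206),(126,277),(43,283)]),.111)
foot=w("top",c([(188,174),(382,159),(396,299),(195,313)]),.053)
ch=w("top",c([(458,197),(460,248)]),.066)
dish=w("top",c([(577,31),(758,54),(738,238),(554,214)]),.036)
print("pad",pad.round(3),"foot",foot.round(3),"chute",ch.round(3),"dish",dish.round(3))
mp=[(.022,.14),(.022,.09),(-.022,.09),(-.022,.14)]
mf=[(.045,.065),(.045,-.06),(-.045,-.06),(-.045,.065)]
f=fit(foot,mf);a=fit(np.r_[foot,pad],mf+mp)
print(f[:3],a[:3],fit(pad,mp)[:3])
d=fit(dish,[(.06,.06),(.06,-.06),(-.06,-.06),(-.06,.06)]);print("dish",d[:3])
y,t,_,R=a
for n,v in dict(dishgoal=(0,-.12),spout=(0,-.105),paddle=(0,.115),dishend=(0,-.18)).items(): print(n,R@v+t)
print("dish in disp",R.T@(d[1]-t),"chute in disp",(ch[:,:2]-t)@R)
# bystanders approx
print("jug,bangle,stop,comb", [w("top",c([q]),z)[0].round(3).tolist() for q,z in [((93,60),.086),((307,80),.011),((98,403),.036),((295,390),.012)]])
E
```

```text
pad [[0.503 0.219 0.111]
 [0.507 0.171 0.111]
 [0.465 0.168 0.111]
 [0.461 0.216 0.111]] foot [[0.53  0.145 0.053]
 [0.541 0.024 0.053]
 [0.453 0.014 0.053]
 [0.443 0.139 0.053]] chute [[ 0.516 -0.025  0.066]
 [ 0.484 -0.027  0.066]] dish [[ 0.626 -0.099  0.036]
 [ 0.612 -0.216  0.036]
 [ 0.493 -0.203  0.036]
 [ 0.508 -0.085  0.036]]
(np.float64(0.08440990597045457), array([0.49197514, 0.07767986]), np.float64(0.00184251275159035)) (np.float64(0.07615539128012565), array([0.49227718, 0.07817583]), np.float64(0.0018953892018271912)) (np.float64(0.0689123247696249), array([0.49176903, 0.0786131 ]), np.float64(0.0010564225832636054))
dish (np.float64(-0.11838545128692204), array([ 0.55957899, -0.1510254 ]), np.float64(0.0012701725663788188))
dishgoal [ 0.501407   -0.04147635]
spout [ 0.50026577 -0.02651983]
paddle [0.48352778 0.19284252]
dishend [ 0.50597191 -0.10130245]
dish in disp [ 0.04966869 -0.23365735] chute in disp [[ 0.01590105 -0.10481745]
 [-0.01577688 -0.10397417]]
jug,bangle,stop,comb [[0.597, 0.197, 0.086], [0.596, 0.077, 0.011], [0.386, 0.202, 0.036], [0.394, 0.081, 0.012]]
```

```bash
cat >>h.py <<'E'
Y=.077;D=np.array([.4922,.0781])
RD=np.array([[np.cos(Y),-np.sin(Y)],[np.sin(Y),np.cos(Y)]])
def go(x,y,z,yaw):  # target in dispenser frame xy, world z, tool yaw rel. to dispenser
    from scipy.spatial.transform import Rotation as Ro
    s=arm.get_state();p=np.r_[RD@[x,y]+D,z];Rt=Ro.from_euler('xyz',[np.pi,0,yaw+Y]);Rc=Ro.from_euler('xyz',s["ee_rot"])
    print("t",round(s["t"],2),"world target",p.round(3),"turn deg",np.degrees((Rc.inv()*Rt).as_rotvec()).round(2),
     "shift after turn mm",(Rt.inv().apply(p-s["eef_pos"])*1000).round(1),"F",s["force"].round(1),"disp now",(RD.T@(s["eef_pos"][:2]-D)).round(4),round(s["eef_pos"][2],4))
E
python3 - <<'E'
from h import *
go(.15,-.235,.235,-np.pi)
for z in(0,.03,.06):print(w("top",[(380/1.4,148/1.4),(500/1.4,142/1.4)],z).round(3).tolist())
E
```

```text
t 0.1 world target [ 0.66  -0.145  0.235] turn deg [ 0.08 -0.02 19.12] shift after turn mm [-425.8  442.3   -1.3] F [-0.   0.2 -0. ] disp now [-0.2758 -0.6773] 0.2337
[[0.79, -0.07, 0.0], [0.802, -0.267, 0.0]]
[[0.78, -0.07, 0.03], [0.792, -0.262, 0.03]]
[[0.771, -0.07, 0.06], [0.782, -0.256, 0.06]]
```

Request:
{"op": "move_arm", "data": {
  "rows": "0 0 9.56 0 0 0 0.05;0 0 9.56 0 0 0 0.05;0 0 0 -0.03 0.031 0 0.05;0 0 0 -0.04 0.04 0 0.05;0 0 0 -0.04 0.04 0 0.05;0 0 0 -0.04 0.04 0 0.05;0 0 0 -0.04 0.04 0 0.05;0 0 0 -0.04 0.04 0 0.05"
}}

```text
t: 1.1
eef_pos: [0.4819, -0.3691, 0.2343]
ee_rot: [3.141, -0.0, -3.065]
force: [0.6, -0.8, -0.4]
width: 0.05
gripper_force: 0.0
```

Request:
{"op": "move_arm", "data": {
  "rows": "0 0 0 -0.04 0.042 0 0.05;0 0 0 -0.04 0.042 0 0.05;0 0 0 -0.04 0.042 0 0.05;0 0 0 -0.04 0.042 0 0.05;0 0 0 -0.03 0.033 0 0.05;0 0 0 0 0 0 0.05;0 0 0 0 0 0 0.05"
}}

```text
t: 1.98
eef_pos: [0.6546, -0.1557, 0.234]
ee_rot: [3.141, -0.001, -3.064]
force: [0.4, -0.7, -0.1]
width: 0.0501
gripper_force: 0.0
```

```bash
python3 - <<'E'
from h import *
go(.15,-.235,.026,-np.pi);print(arm.get_state()["width"])
E
```

```text
t 1.98 world target [ 0.66  -0.145  0.026] turn deg [ 0.01 -0.07  0.03] shift after turn mm [ -6.   10.6 208. ] F [ 0.4 -0.7 -0.1] disp now [ 0.144  -0.2456] 0.234
0.050060885033406964
```

Request:
{"op": "move_arm", "data": {
  "rows": "0 0 0 -0.003 0.005 0.04 0.05;0 0 0 -0.003 0.005 0.05 0.05;0 0 0 0 0 0.05 0.05;0 0 0 0 0 0.04 0.05;0 0 0 0 0 0.02 0.05;0 0 0 0 0 0.008 0.05;0 0 0 0 0 0 0.05"
}}

```text
t: 2.85
eef_pos: [0.66, -0.1461, 0.0268]
ee_rot: [-3.141, -0.0, -3.065]
force: [0.4, 0.2, 1.3]
width: 0.0498
gripper_force: 0.0
```

Request:
{"op": "move_arm", "data": {
  "rows": "0 0 0 0.01 0 0 0.05;0 0 0 0.01 0 0 0.05;0 0 0 0.01 0 0 0.05;0 0 0 0.01 0 0 0.05;0 0 0 0.01 0 0 0.05;0 0 0 0.01 0 0 0.05;0 0 0 0.01 0 0 0.05;0 0 0 0.005 0 0 0.05"
}}

```text
t: 3.85
eef_pos: [0.5849, -0.1512, 0.0267]
ee_rot: [-3.142, 0.0, -3.064]
force: [2.0, -0.5, 1.1]
width: 0.0498
gripper_force: 1.0
```

```bash
python3 - <<'E'
from h import *
go(.0695,-.235,.026,-np.pi)
p,d=arm.grab_frame("top");cv2.imwrite("pics/top1.png",cv2.resize(p[150:310,115:365],None,fx=3.2,fy=3.2,interpolation=cv2.INTER_CUBIC))
E
```

```text
t 3.85 world target [ 0.58  -0.151  0.026] turn deg [-0.    0.    0.01] shift after turn mm [5.3 0.8 0.7] F [ 2.  -0.5  1.1] disp now [ 0.0748 -0.2358] 0.0267
```

View pics/top1.png

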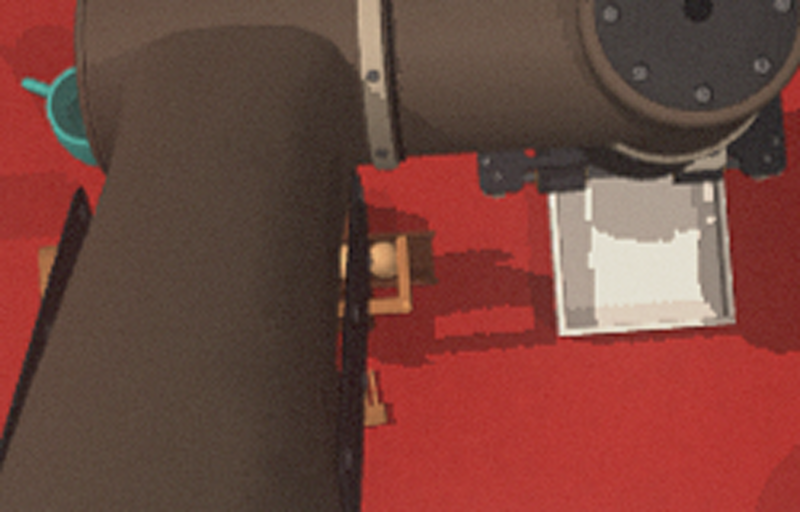

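The dish has squared up with the dispenser; its near rim corners are at (562,336) and (735,323) in the crop.

```bash
python3 - <<'E'
from h import *
c=(np.array([(562,336),(735,323)])+.5)/3.2-.5+[115,150]
q=(w("top",c,.036)[:,:2]-D)@RD;print(q.round(4),np.arctan2(*(q[0]-q[1])))
E
```

```text
[[-0.0577 -0.1873]
 [-0.0574 -0.3051]] -0.0031437199626798205
```

Request:
{"op": "move_arm", "data": {
  "rows": "0 0 0 0.003 0 0 0.05;0 0 0 0 0 0 0.05;0 0 0 -0.02 0 0 0.05;0 0 0 0 0 -0.04 0.05;0 0 0 0 0 -0.04 0.05;0 0 0 0.03 -0.037 0 0.05;0 0 0 0.03 -0.037 0 0.05;0 0 0 0.03 -0.037 0 0.05"
}}

```text
t: 4.9
eef_pos: [0.5197, -0.2681, 0.1062]
ee_rot: [3.141, -0.002, -3.064]
force: [0.3, 0.1, 0.1]
width: 0.0502
gripper_force: 0.0
```

Request:
{"op": "move_arm", "data": {
  "rows": "0 0 -10 0 0 0 0.06;0 0 -10 0 0 0 0.06;0 0 -10 0 0 0 0.06;0 0 -10 0 0 0 0.06;0 0 -10 0 0 0 0.06;0 0 -10 0 0 0 0.06;0 0 -10 0 0 0 0.06;0 0 -10 0 0 0 0.06"
}}

```text
t: 5.9
eef_pos: [0.5204, -0.2672, 0.1059]
ee_rot: [3.139, 0.0, -1.663]
force: [-0.2, 0.4, 0.5]
width: 0.06
gripper_force: 0.0
```

Request:
{"op": "move_arm", "data": {
  "rows": "0 0 -10 0 0 0 0.06;0 0 0 0 0 0 0.06;0 0 0 0 0 0 0.06"
}}

```text
t: 6.28
eef_pos: [0.5209, -0.2673, 0.1063]
ee_rot: [3.141, 0.0, -1.498]
force: [-0.8, -1.0, -0.8]
width: 0.0599
gripper_force: 0.0
```

```bash
python3 - <<'E'
from h import *
go(0,-.345,.026,-np.pi/2)
p,d=arm.grab_frame("top");cv2.imwrite("pics/top2.png",cv2.resize(p[150:310,115:365],None,fx=3.2,fy=3.2,interpolation=cv2.INTER_CUBIC))
E
```

```text
t 6.28 world target [ 0.519 -0.266  0.026] turn deg [ 0.05  0.02 -0.22] shift after turn mm [-1.6  2.  80.3] F [-0.8 -1.  -0.8] disp now [ 0.002  -0.3466] 0.1063
```

View pics/top2.png

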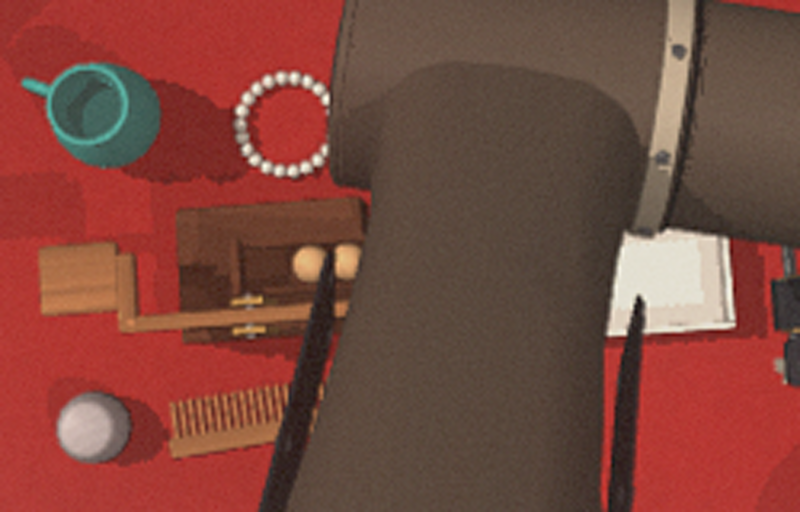

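Request:
{"op": "move_arm", "data": {
  "rows": "0 0 -0.2 0 0.002 0.04 0.06;0 0 0 0 0 0.025 0.06;0 0 0 0 0 0.015 0.06;0 0 0 0 0 0 0.06;0 0 0 -0.01 0 0 0.06;0 0 0 -0.01 0 0 0.06;0 0 0 -0.01 0 0 0.06;0 0 0 -0.01 0 0 0.06"
}}

```text
t: 7.32
eef_pos: [0.5165, -0.2271, 0.0273]
ee_rot: [-3.14, -0.001, -1.49]
force: [0.2, -2.7, 2.2]
width: 0.0603
gripper_force: 1.2
```

Request:
{"op": "move_arm", "data": {
  "rows": "0 0 0 -0.01 0 0 0.06;0 0 0 -0.01 0 0 0.06;0 0 0 -0.01 0 0 0.06;0 0 0 -0.01 0 0 0.06;0 0 0 -0.01 0 0 0.06;0 0 0 -0.01 0 0 0.06;0 0 0 -0.01 0 0 0.06;0 0 0 -0.01 0 0 0.06"
}}

```text
t: 8.32
eef_pos: [0.5094, -0.1473, 0.0265]
ee_rot: [3.141, 0.0, -1.49]
force: [0.2, -2.5, 0.6]
width: 0.0598
gripper_force: 1.1
```

```bash
python3 - <<'E'
from h import *
go(0,-.192,.026,-np.pi/2)
p,d=arm.grab_frame("scene");cv2.imwrite("pics/sc1.png",cv2.resize(p[120:310,180:420],None,fx=3.1,fy=3.1,interpolation=cv2.INTER_CUBIC))
E
```

```text
t 8.32 world target [ 0.507 -0.113  0.026] turn deg [0.01 0.   0.21] shift after turn mm [-34.   -0.2   0.5] F [ 0.2 -2.5  0.6] disp now [-2.00e-04 -2.26e-01] 0.0265
```

View pics/sc1.png

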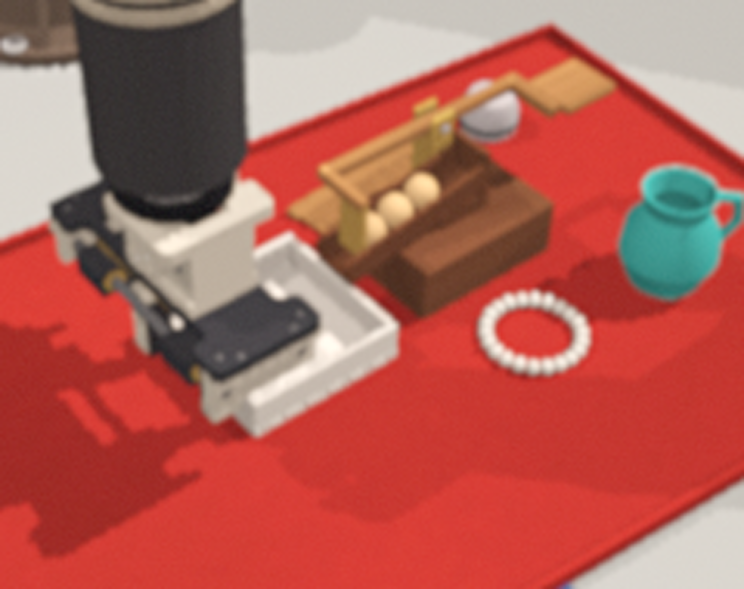

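The dish follows squarely; its front is at about (350,290), with roughly 30 mm left to the foot at (425,285).

Request:
{"op": "move_arm", "data": {
  "rows": "0 0 0 -0.008 0 0 0.06;0 0 0 -0.008 0 0 0.06;0 0 0 -0.006 0 0 0.06;0 0 0 -0.004 0 0 0.06;0 0 0 -0.002 0 0 0.06;0 0 0 0 0 0 0.06"
}}

```text
t: 9.12
eef_pos: [0.5074, -0.1199, 0.0266]
ee_rot: [-3.141, 0.0, -1.49]
force: [-0.3, 0.5, -0.0]
width: 0.0605
gripper_force: 0.0
```

Request:
{"op": "move_arm", "data": {
  "rows": "0 0 0 -0.002 0 0 0.06;0 0 0 -0.002 0 0 0.06"
}}

```text
t: 9.38
eef_pos: [0.507, -0.1161, 0.0266]
ee_rot: [-3.142, -0.0, -1.491]
force: [0.7, -0.9, -0.5]
width: 0.06
gripper_force: 0.6
```

Request:
{"op": "move_arm", "data": {
  "rows": "0 0 0 -0.002 0 0 0.06;0 0 0 -0.001 0 0 0.06"
}}

```text
t: 9.62
eef_pos: [0.5067, -0.113, 0.0266]
ee_rot: [3.142, 0.0, -1.49]
force: [1.0, -1.2, -0.3]
width: 0.0603
gripper_force: 0.6
```

Request:
{"op": "move_arm", "data": {
  "rows": "0 0 0 -0.001 0 0 0.06;0 0 0 -0.001 0 0 0.06"
}}

```text
t: 9.88
eef_pos: [0.5065, -0.1123, 0.0267]
ee_rot: [3.141, -0.001, -1.49]
force: [2.2, -17.2, -0.7]
width: 0.0599
gripper_force: 8.5
```

Request:
{"op": "move_arm", "data": {
  "rows": "0 0 0 0.006 0 0 0.06;0 0 0 0.02 0 0 0.06;0 0 0 0 0 -0.03 0.06;0 0 0 0 0 -0.06 0.03;0 0 0 0 0 -0.06 0;0 0 0 0 0 -0.03 0;0 0 0 0 0 0 0"
}}

```text
t: 10.75
eef_pos: [0.5102, -0.1368, 0.2095]
ee_rot: [-3.136, 0.0, -1.49]
force: [-0.4, 0.7, -0.3]
width: 0.0254
gripper_force: 0.0
```

```bash
python3 - <<'E'
from h import *
go(0,.115,.15,-np.pi/2)
p,d=arm.grab_frame("scene");cv2.imwrite("pics/sc2.png",cv2.resize(p[120:310,180:420],None,fx=3.1,fy=3.1,interpolation=cv2.INTER_CUBIC))
E
```

```text
t 10.75 world target [0.483 0.193 0.15 ] turn deg [-0.34  0.01  0.22] shift after turn mm [-330.7    1.4   59.5] F [-0.4  0.7 -0.3] disp now [ 0.0014 -0.2157] 0.2095
```

View pics/sc2.png

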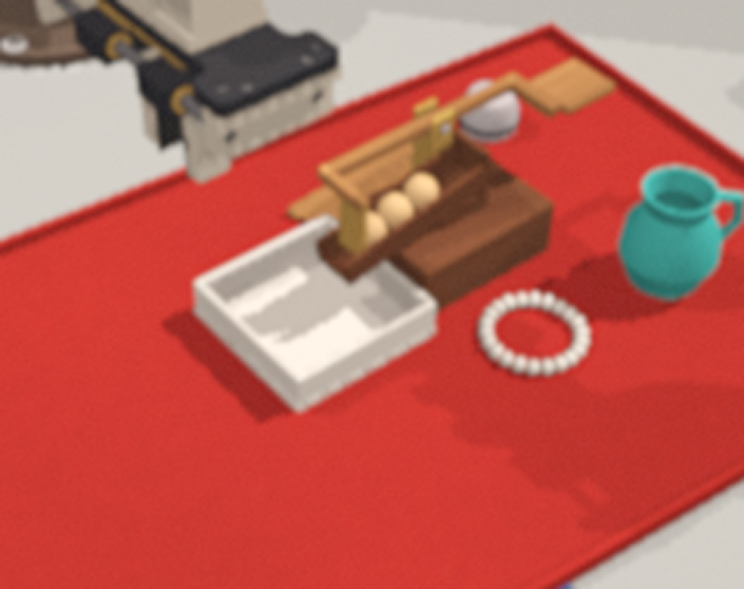

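The dish sits flush against the foot with the chute mouth above it; its rim corners are at (436,298), (300,381) and (196,286). I'll check those numerically while moving on.

```bash
python3 - <<'E'
from h import *
c=(np.array([(436,298),(300,381),(196,286)])+.5)/3.1-.5+[180,120]
q=(w("scene",c,.036)[:,:2]-D)@RD
f=fit(q,[(.06,.06),(.06,-.06),(-.06,-.06)]);print(q.round(4),f[:3])
E
```

```text
[[ 0.0556 -0.0583]
 [ 0.0606 -0.1795]
 [-0.0551 -0.182 ]] (np.float64(0.04344038833325132), array([-0.00050875, -0.12079326]), np.float64(0.002740853653481083))
```

Request:
{"op": "move_arm", "data": {
  "rows": "0.3 0 0 -0.04 0 0 0;0 0 0 -0.05 0 0 0;0 0 0 -0.05 0 0 0;0 0 0 -0.05 0 0 0;0 0 0 -0.05 0 0 0;0 0 0 -0.05 0 0 0;0 0 0 -0.04 0.001 0 0;0 0 0 0 0 0 0"
}}

```text
t: 11.8
eef_pos: [0.4802, 0.1939, 0.2049]
ee_rot: [-3.139, -0.001, -1.487]
force: [-0.2, -0.1, -1.2]
width: 0.0003
gripper_force: 0.0
```

```bash
python3 - <<'E'
from h import *
go(0,.115,.13,-np.pi/2);print(arm.get_state()["width"])
E
```

```text
t 11.8 world target [0.483 0.193 0.13 ] turn deg [-0.17 -0.06  0.38] shift after turn mm [ 1.4 -3.  74.9] F [-0.2 -0.1 -1.2] disp now [-0.003   0.1164] 0.2049
0.00032501961102143973
```

Request:
{"op": "move_arm", "data": {
  "rows": "0 0 0.4 0.001 -0.003 0.04 0;0 0 0 0 0 0.03 0;0 0 0 0 0 0.01 0;0 0 0 0 0 0.01 0;0 0 0 0 0 0.01 0;0 0 0 0 0 0.008 0;0 0 0 0 0 0.006 0;0 0 0 0 0 0.004 0"
}}

```text
t: 12.8
eef_pos: [0.4851, 0.1913, 0.0886]
ee_rot: [-3.136, 0.0, -1.497]
force: [0.6, -1.2, 4.9]
width: 0.0004
gripper_force: 1.8
```

Request:
{"op": "move_arm", "data": {
  "rows": "0 0 0 0 0 0.003 0;0 0 0 0 0 0 0"
}}

```text
t: 13.05
eef_pos: [0.4851, 0.1914, 0.0857]
ee_rot: [-3.136, 0.0, -1.497]
force: [1.1, -0.8, 3.7]
width: 0.0005
gripper_force: 1.8
```

Request:
{"op": "move_arm", "data": {
  "rows": "0 0 0 0 0 0.002 0;0 0 0 0 0 0.001 0;0 0 0 0 0 0 0"
}}

```text
t: 13.42
eef_pos: [0.4852, 0.1913, 0.0832]
ee_rot: [-3.136, 0.0, -1.497]
force: [-1.4, -2.2, 10.3]
width: 0.0003
gripper_force: 4.2
```

Request:
{"op": "move_arm", "data": {
  "rows": "0 0 0 0 0 0.001 0;0 0 0 0 0 0 0"
}}

```text
t: 13.68
eef_pos: [0.4853, 0.1912, 0.0827]
ee_rot: [-3.135, 0.0, -1.497]
force: [-1.9, -2.5, 14.3]
width: 0.0003
gripper_force: 6.4
```

At the stop (14 N). Hold and look.

Request:
{"op": "move_arm", "data": {
  "rows": "0 0 0 0 0 0 0;0 0 0 0 0 0 0;0 0 0 0 0 0 0;0 0 0 0 0 0 0;0 0 0 0 0 0 0;0 0 0 0 0 0 0;0 0 0 0 0 0 0;0 0 0 0 0 0 0"
}}

```text
t: 14.68
eef_pos: [0.4853, 0.1912, 0.0827]
ee_rot: [-3.135, 0.0, -1.497]
force: [-1.9, -2.1, 14.5]
width: 0.0007
gripper_force: 6.3
```

```bash
python3 - <<'E'
from h import *
p,d=arm.grab_frame("scene");cv2.imwrite("pics/sc3.png",cv2.resize(p[120:310,180:420],None,fx=3.1,fy=3.1,interpolation=cv2.INTER_CUBIC))
E
```

```text
(no output)
```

View pics/sc3.png

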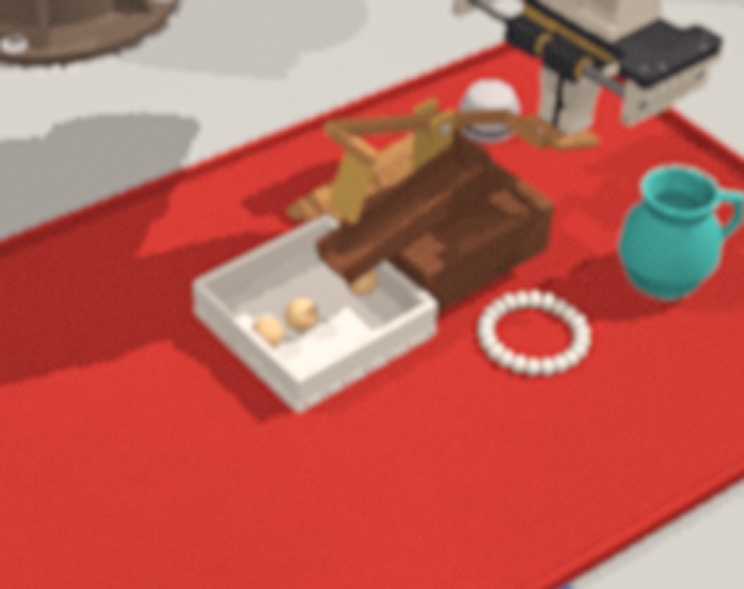

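All three balls are in the dish, at (268,328), (301,313) and (362,280), and the chute is empty. I'll let the lever rise gently.

Request:
{"op": "move_arm", "data": {
  "rows": "0 0 0 0 0 -0.006 0;0 0 0 0 0 -0.006 0;0 0 0 0 0 -0.006 0;0 0 0 0 0 -0.006 0;0 0 0 0 0 -0.006 0;0 0 0 0 0 -0.006 0;0 0 0 0 0 -0.006 0;0 0 0 0 0 -0.01 0"
}}

```text
t: 15.72
eef_pos: [0.4838, 0.1904, 0.1334]
ee_rot: [-3.138, -0.001, -1.498]
force: [-0.6, -0.1, 0.2]
width: 0.0001
gripper_force: 0.0
```

Request:
{"op": "move_arm", "data": {
  "rows": "0 0 0 0 0 -0.03 0;0 0 0 0 0 -0.05 0;0 0 0 0 0 -0.03 0;0 0 0 0 0 0 0;0 0 0 0 0 0 0;0 0 0 0 0 0 0;0 0 0 0 0 0 0;0 0 0 0 0 0 0"
}}

```text
t: 16.73
eef_pos: [0.4839, 0.191, 0.2431]
ee_rot: [-3.137, -0.001, -1.497]
force: [-0.2, -0.1, -0.3]
width: 0.0004
gripper_force: 0.0
```

```bash
python3 - <<'E'
from h import *
p,d=arm.grab_frame("scene");cv2.imwrite("pics/sc4.png",cv2.resize(p[120:310,180:420],None,fx=3.1,fy=3.1,interpolation=cv2.INTER_CUBIC))
E
```

```text
(no output)
```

View pics/sc4.png

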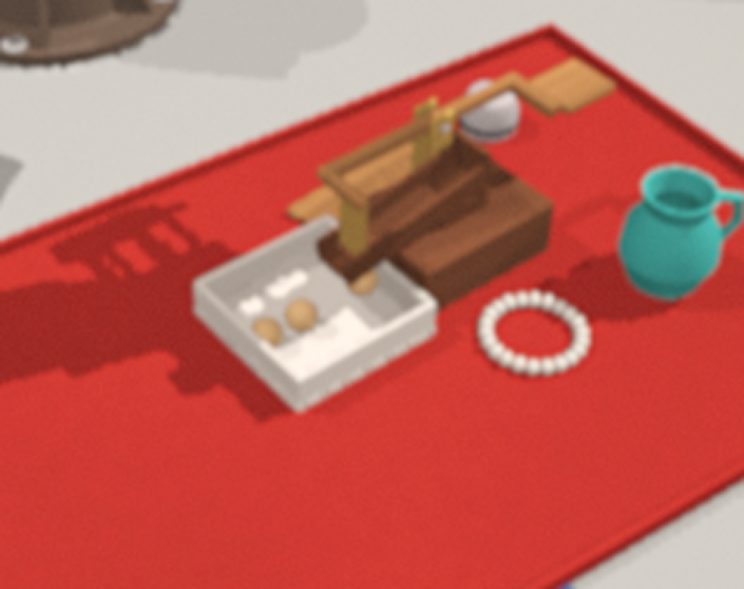

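The lever is back up at (575,85), the gate is shut at (352,225), and the three balls are in the dish, which hasn't moved.

```bash
python3 -c "
from station import arm
print(arm.job_done())"
```

```text
the job is handed in; nothing more can be done
None
```

The job is handed in: the dish is against the foot and centred under the chute with all three balls in it, the lever is back up with the gate shut, and no bystander was seen to move (about 17 s of the 64 s used).

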